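Finish the pyramid of gearbox shafts

ROBOT

A 6-joint arm with a two-finger parallel gripper is mounted at the origin on the work surface. World frame = base frame: x ahead of the robot, y to its left, z up, the work surface at z = 0. Lengths are in mm, angles in rad, forces in N, time in s.
With the tool pointing down it reaches from about 300 to 775 mm from the base axis. Payload 14.6 kg.
Tool frame: the origin (TCP) lies at the very end of the fingers, on their centre line; the grasp point (between the pads) lies 19 mm behind it; z points along the fingers, y is the line along which they close (so a half turn about z gives the same grasp; the last joint's range is limited). The gripper opens to 94 mm and grips with 3 to 60 N. Pads are 16 mm wide; open, the fingers measure 119 mm over their backs; the gripper's body (75 mm by 177 mm) begins 78 mm behind the grasp point.
Start: joints at [-1.367, 0.3, 1.521, -0, 1.321, -0.067], TCP at [147.12, -529.948, 205.446] pointing down, gripper open.
Joint ranges: [-3.03, 3.03], [-0.79, 2.21], [0.23, 2.52], [-1.04, 4.18], [0, 3.07], [-2.55, 2.55]. Speed limits (rad/s): [2.22, 2.22, 2.57, 3.14, 3.14, 3.14].

INTERFACE

Orientations are given as [roll, pitch, yaw] about the fixed x, y, z axes, in that order (R = Rz(yaw) Ry(pitch) Rx(roll)).
In Python, from cell import manip gives the robot as it stands.
- The arm moves only by the tool servo_tool, never from a script. Its argument "motion" is a list that holds one entry, the list of rows, each a list of 7 numbers: the shift along the world's x, y, z as a fraction of full scale, then the turn, a rotation vector about the world's x, y, z as a fraction of full scale, then the closure, from 0 (fully open) to 1 (shut). In form: [[[x, y, z, rx, ry, rz, gripper], ...]]. A call has 1 to 10 rows; each row is the pose to reach, as a shift and turn from the pose commanded when the call began, turning the shorter way round; what a row does not reach only later rows make up. Full scale, the value 1, is 0.5 m for a shift and pi rad for a turn. A row lasts 1/10 s, in which the tool goes at most 50 mm and 8.59 degrees, less where a joint would pass 70% of its speed; a pose out of reach is approached as far as the arm can. A call with a number of a shift or a turn outside -1 to 1 is refused whole. A call with a gripper value outside its range is refused whole. The fingers move at their own pace and stop on an object; "newtons" is the grip in N (left out, the last holds). Time passes only in rows, so rows that repeat a pose let the fingers close. It gives the time, the measured TCP pose, the force, the opening and the grip force at its end, in the units of the state.
- manip.read_state(): the state, without advancing time (a new reading comes with each control period).
- manip.camera(name): name is "scene" or "top" or "wrist"; returns a dict with "frame" (384x512x3 uint8, red, green, blue), "range_z" (384x512 float32, mm along the optical axis (not along the pixel's ray), 0 where there is no reading), "vfov" (degrees; the focal length in pixels is half the picture's height over the tangent of half this angle, whatever the lens; pixels are square), "cx", "cy" (the principal point, pixels), "k1" (the pictures are not rectified: a ray, as slopes to the right and down, at radius r is drawn at 1 + k1 r^2 times it, then the intrinsics apply), "cam_to_world" (4x4, takes a point from camera to world coordinates). Camera axes: x right, y down, z forward; pixel columns grow to the right and rows downward; lengths in mm; the calibration is good to about 2 mm. A picture is of the moment at which its call begins.
- manip.sign_off(): hands the job in; it is judged then, once.
The state is a dict: "clock": time; "joints": joint angles; "qd": joint speeds; "effort": joint torques, N m; "eef_pos": TCP position; "eef_rot": TCP orientation; "wrist_force": force on the tool from outside, world axes, zero at the start; "moment": the same for the moment, N m; "finger_gap": finger opening in mm; "finger_force": force on a finger pad.
Only numpy, scipy, OpenCV 4.12 (cv2) and the standard library are available. Lean on these libraries where they do the work, as an engineer would, in place of code of your own. Each camera call takes 0.05 s, during which the arm holds its last target. There are 200 camera calls.

TASK

Finish the pyramid of steel shafts on the wooden cradle with the two plain shafts from the sloping rack: lay one level in the empty gap of the second layer, then the other on top as the peak, each saddled on the two below it and lined up end for end with them. Set them down gently, do not drop them, and keep the shafts already stacked in place. Leave the shaft with the toothed wheel in the rack, and the other things on the bench, alone.

Things in the scene. Friction and masses are not known exactly. Their poses are not given: they have to be found in the camera images.
- shaft_a: Steel shaft, dumb-bell shaped: two thick round ends 44 mm in diameter and 20 mm long, joined by a slim round waist 20 mm in diameter and 44 mm long; 84 mm long over all, 0.42 kg. Origin at its middle; its x axis is the shaft axis. It starts in one of the rack's three slots (any of them), its x axis pointing up the slope, 35 degrees above level.
- shaft_b: The same as shaft_a; either may take either place in the pyramid. It starts in one of the rack's three slots (any of them), its x axis pointing up the slope, 35 degrees above level.
- gear_shaft: Bystander: same ends and length, but with a toothed wheel 44 mm in diameter and 24 mm wide in the middle of its waist. It lies in the remaining slot of the rack. Origin at its middle, x along its axis.
- rack: Grey metal rack, fixed, 228 mm wide (y), 110 deep, 115 high. Origin on the bench under its middle slot. Three slots, 80 mm apart in y, slope 35 degrees, rising along its +x (away from the robot). A shaft in a slot has its middle at x = 0, 85 mm above the bench; its ends lie on two rails, ribs 7.5 mm high beside them, a lip at the low end. Below the waist it is clear to 36 mm from the axis.
- cradle: Wooden cradle, fixed, 110 mm (x) by 180 mm (y), plate 12 mm thick with low ribs. Origin under its centre on the bench. Three shafts lie on it level along its x, 48 mm apart in y, axes 34 mm above the bench; a fourth lies on the second layer, in the gap at y = +24 mm.
- gap (a point): Where the middle of the shaft for the second layer's empty gap comes to rest: in the cradle's frame x = 0, y = -24 mm, 71 mm above the bench. Axes as the cradle's.
- peak (a point): Where the middle of the top shaft comes to rest: in the cradle's frame x = 0, y = 0, 108 mm above the bench. Axes as the cradle's.
- base_left: Shaft of the same kind, in the cradle's bottom layer at y = +48 mm. Origin at its middle.
- base_mid: Shaft of the same kind, in the bottom layer at y = 0.
- base_right: Shaft of the same kind, in the bottom layer at y = -48 mm.
- second: Shaft of the same kind, already on the second layer at y = +24 mm, 71 mm above the bench.
- bearing: Bystander: steel bearing ring lying flat, 62 mm across, 30 mm bore, 16 mm high. Origin under its centre.
- screwdriver: Bystander: screwdriver, 190 mm long, lying on the bench beyond the work. Origin at its middle, on the bench.
Mind the look-alikes: they are no part of the job. Leave any yellow look-alike of the shaft_a alone.

How it is judged (in metres and radians):
On the way, in this order (a step that is already met when the one before it is completed fails the run):
1. one plain shaft rests, released, in the empty gap of the second layer (((distance between shaft_a and gap below 0.013 m and z of shaft_a in the frame of gap between -0.005 and 0.005 m and angle between the x axis of shaft_a and the x axis of cradle, either way round below 0.12 rad and contact force between the fingers and shaft_a below 0.1 N and linear speed of shaft_a below 0.02 m/s) or (distance between shaft_b and gap below 0.013 m and z of shaft_b in the frame of gap between -0.005 and 0.005 m and angle between the x axis of shaft_b and the x axis of cradle, either way round below 0.12 rad and contact force between the fingers and shaft_b below 0.1 N and linear speed of shaft_b below 0.02 m/s))), for 0.2 s.
2. the other plain shaft rests, released, on top as the peak (((distance between shaft_a and gap below 0.013 m and z of shaft_a in the frame of gap between -0.005 and 0.005 m and angle between the x axis of each of shaft_a, shaft_b and the x axis of cradle, either way round below 0.12 rad and distance between shaft_b and peak below 0.013 m and z of shaft_b in the frame of peak between -0.005 and 0.005 m and contact force between the fingers and shaft_a below 0.1 N and linear speed of each of shaft_a, shaft_b below 0.02 m/s and contact force between the fingers and shaft_b below 0.1 N) or (distance between shaft_b and gap below 0.013 m and z of shaft_b in the frame of gap between -0.005 and 0.005 m and angle between the x axis of each of shaft_b, shaft_a and the x axis of cradle, either way round below 0.12 rad and distance between shaft_a and peak below 0.013 m and z of shaft_a in the frame of peak between -0.005 and 0.005 m and contact force between the fingers and shaft_b below 0.1 N and linear speed of each of shaft_b, shaft_a below 0.02 m/s and contact force between the fingers and shaft_a below 0.1 N))), for 0.2 s.
At the end, for the whole second after the job is handed in: One plain shaft in the gap, the other at the peak, middles within 13 mm of their places (5 mm in height), parallel to the cradle within 7 degrees, released, at rest; the four stacked shafts within 10 mm, and gear shaft, bearing and screwdriver within 20 mm, of their starts (((distance between shaft_a and gap below 0.013 m and z of shaft_a in the frame of gap between -0.005 and 0.005 m and angle between the x axis of each of shaft_a, shaft_b and the x axis of cradle, either way round below 0.12 rad and distance between shaft_b and peak below 0.013 m and z of shaft_b in the frame of peak between -0.005 and 0.005 m and contact force between the fingers and shaft_a below 0.1 N and linear speed of each of shaft_a, shaft_b below 0.02 m/s and contact force between the fingers and shaft_b below 0.1 N) or (distance between shaft_b and gap below 0.013 m and z of shaft_b in the frame of gap between -0.005 and 0.005 m and angle between the x axis of each of shaft_b, shaft_a and the x axis of cradle, either way round below 0.12 rad and distance between shaft_a and peak below 0.013 m and z of shaft_a in the frame of peak between -0.005 and 0.005 m and contact force between the fingers and shaft_b below 0.1 N and linear speed of each of shaft_b, shaft_a below 0.02 m/s and contact force between the fingers and shaft_a below 0.1 N)) and distance of each of base_left, base_mid, base_right, second from where it was at the start of the episode below 0.01 m and distance of each of gear_shaft, bearing, screwdriver from where it was at the start of the episode below 0.02 m); the robot touches nothing.
It fails at once if a plain shaft is dropped: out of the fingers it moves faster than 0.5 m/s (a fall of about 13 mm) ((contact force between the fingers and shaft_a below 0.1 N and linear speed of shaft_a above 0.5 m/s) or (contact force between the fingers and shaft_b below 0.1 N and linear speed of shaft_b above 0.5 m/s)).
It fails at once if a shaft already stacked is shoved more than 20 mm from its place (distance of any of base_left, base_mid, base_right, second from where it was at the start of the episode above 0.02 m).
It fails at once if the gear shaft, bearing or screwdriver is moved more than 20 mm (distance of any of gear_shaft, bearing, screwdriver from where it was at the start of the episode above 0.02 m).
It also fails if it takes over 72 s, if anything falls off the work surface, if the arm or the gripper's body presses on something with over 40 N, if the wrist force passes 120 N, or if a joint passes its speed limit or range.

## Working session

There is one attempt and no reset: what is moved stays moved. The work goes in short steps, Python scripts to look and compute and a tool call to move; the robot and the scene stay as the last step left them, time stands still between calls to the robot, and variables do not carry over. Pictures are saved under pics/ and viewed, at most 10 in all, crops included, and the job is handed in when it is done.

Besides the shell and the picture viewer there is one more tool, called in YAML: its name, and indented under it one key for each argument. servo_tool: Moves the arm, as the interface text tells. Its arguments: {"type":"object","properties":{"motion":{"type":"array"},"newtons":{"type":"number"}},"required":["motion"]}

```bash
mkdir -p pics
cat > h.py <<'E'
import numpy as np, cv2
from cell import manip
def cam(n):
    c=manip.camera(n); np.savez(f'pics/{n}.npz',**c); return c
def cloud(c):
    h,w=c['range_z'].shape; f=h/2/np.tan(np.radians(c['vfov'])/2)
    K=np.array([[f,0,c['cx']],[0,f,c['cy']],[0,0,1]]);
    uv=np.stack(np.meshgrid(np.arange(w),np.arange(h)),-1).reshape(-1,1,2).astype(float)
    d=(uv[:,0]-[c['cx'],c['cy']])/f; s=d.copy()
    for _ in range(15): s=d/(1+c['k1']*(s**2).sum(1,keepdims=True))
    z=c['range_z'].reshape(-1,1); p=np.hstack([s*z,z,np.ones_like(z)])@np.array(c['cam_to_world']).T
    p=p[:,:3]; p[z[:,0]==0]=np.nan
    return p.reshape(h,w,3)
def save(c,n): cv2.imwrite(f'pics/{n}.png',c['frame'][...,::-1])
E
python3 - <<'E'
from h import *
for n in('top','scene'):
    c=cam(n); save(c,n+'1'); print(n,c['vfov'],c['k1'],np.round(c['cam_to_world'],2).tolist())
print(manip.read_state())
a=cv2.imread('pics/top1.png');b=cv2.imread('pics/scene1.png')
E
```

```text
top 49.982078402562415 -0.07733167798255476 [[-0.02, -0.99, 0.17, 399.93], [-1.0, 0.02, 0.03, -58.04], [-0.03, -0.17, -0.98, 1073.74], [0.0, 0.0, 0.0, 1.0]]
scene 42.863552157085635 -0.005746454108421716 [[-0.64, 0.43, -0.64, 1388.59], [0.77, 0.37, -0.52, 630.96], [0.02, -0.82, -0.57, 817.14], [0.0, 0.0, 0.0, 1.0]]
{'clock': 0.1, 'joints': array([-1.36664505e+00,  3.00379890e-01,  1.52149767e+00, -2.94928617e-06,
        1.32069255e+00, -6.66205198e-02]), 'qd': array([ 0.00021186, -0.00070358, -0.00299804, -0.00078008, -0.00057116,
        0.00028479]), 'effort': array([ 8.10803540e-04, -5.32642221e+01, -3.53286660e+01,  7.08608679e-02,
        2.34606833e-02, -6.31309695e-05]), 'eef_pos': array([ 147.05126108, -529.74414662,  204.97164633]), 'eef_rot': array([-3.14061718e+00, -6.22194567e-05,  2.70772497e-01]), 'wrist_force': array([-0.08192565,  0.74894402,  0.04552578]), 'moment': array([ 0.00615994, -0.0096925 , -0.00316416]), 'finger_force': 0.0, 'finger_gap': 94.08150312241675}
```

View pics/top1.png

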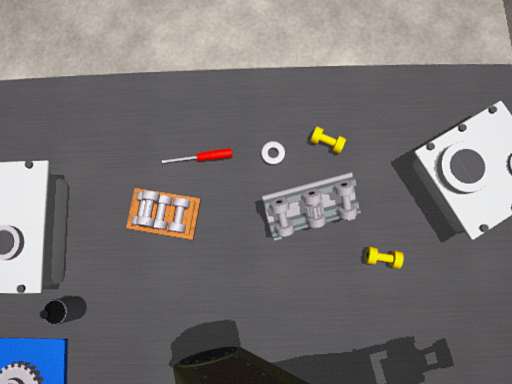

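View pics/scene1.png

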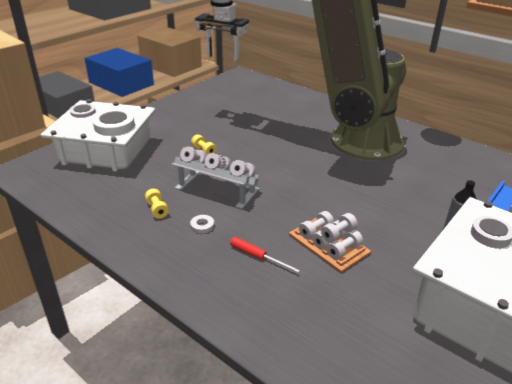

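Top view: the rack is at (312,207) with the gear shaft in the middle slot (315,208). The plain shafts are at (281,215) and (347,198), and the cradle is at (163,214) with the second-layer shaft on its left (147,208).

Run:
```python
from h import *
for n in('top','scene'):
    c=dict(np.load(f'pics/{n}.npz')); P=cloud(c); hsv=cv2.cvtColor(c['frame'],cv2.COLOR_RGB2HSV)
    m=cv2.inRange(hsv,(5,120,80),(16,255,255))>0
    x,y,z=P[...,0],P[...,1],P[...,2]
    m&=(x>250)&(x<620)&(y>50)&(y<350)&(z>3)&(z<30)
    r=cv2.minAreaRect(P[m][:,:2].astype(np.float32)); print(n,'cradle',m.sum(),r,np.nanmedian(z[m]))
    # shafts region on cradle: top points
    (cx,cy),_,_=r
    near=np.hypot(x-cx,y-cy)<90
    for lo,hi in((45,58),(80,100)):
        q=P[near&(z>lo)&(z<hi)]; print(lo,len(q),q.mean(0).round(1) if len(q) else '')
    g=(hsv[...,1]<60)&(x>300)&(x<600)&(y>-350)&(y<0)&(z>40)&(z<160)
    r=cv2.minAreaRect(P[g][:,:2].astype(np.float32)); print('rack',g.sum(),r)
    q=P[g]; print(q.min(0),q.max(0))
```

```text
top cradle 1322 ((541.6532592773438, 190.17648315429688), (180.78846740722656, 110.16539764404297), 79.43406677246094) 14.316859804775277
45 526 [539.2 176.7  51.9]
80 327 [546.3 212.1  87.9]
rack 3720 ((544.5399169921875, -193.325439453125), (109.12306213378906, 227.21156311035156), 13.6297607421875)
[ 472.36075618 -313.08341305   40.4804626 ] [599.9954604  -72.43814204 131.17967543]
scene cradle 900 ((542.889892578125, 190.38230895996094), (183.61253356933594, 114.44061279296875), 80.1469955444336) 12.486711985487773
45 535 [549.5 193.9  51.5]
80 279 [550.1 215.3  87.1]
rack 1642 ((544.9302368164062, -188.75341796875), (108.0726089477539, 220.5868377685547), 14.010022163391113)
[ 470.64405401 -300.57220091   40.4649766 ] [599.89191766 -69.73838889 126.79601416]
```

```bash
cat >> h.py <<'E'
from scipy.spatial.transform import Rotation as Ro
RACK=np.array([544.5,-193.,0]); RY=np.radians(13.6)
CR=np.array([541.9,190.3,0]); CY=np.radians(-10.6)
def tool(yaw,tilt=0): return Ro.from_euler('z',yaw)*Ro.from_euler('y',-tilt)*Ro.from_euler('x',np.pi)
def rel(G,R,back=0):
    """fractions from the present pose to grasp point G with the tool backed off"""
    s=manip.read_state(); G=np.array(G)+R.apply([0,0,19-back])
    R0=Ro.from_euler('xyz',s['eef_rot']); rv=(R*R0.inv()).as_rotvec()
    print('target',G.round(1),'mm',(G-s['eef_pos']).round(1),'frac',((G-s['eef_pos'])/500).round(4),(rv/np.pi).round(4),'t',round(s['clock'],2))
def inrack(y,x=0): return RACK+Ro.from_euler('z',RY).apply([x,y,85])
def incr(y,z,x=0): return CR+Ro.from_euler('z',CY).apply([x,y,z])
T35=np.radians(35)
E
python3 - <<'E'
from h import *
rel(inrack(80),tool(RY,T35),130)
E
```

```text
target [ 463.8 -130.2  175.9] mm [316.8 399.5 -29. ] frac [ 0.6335  0.7991 -0.0581] [ 0.0486 -0.1883 -0.0104] t 0.1
```

servo_tool:
  motion:
    - [[0.634,0.8,-0.02,0.0486,-0.1883,-0.0104,0.45],[0.634,0.8,-0.02,0.0486,-0.1883,-0.0104,0.45],[0.634,0.8,-0.02,0.0486,-0.1883,-0.0104,0.45],[0.634,0.8,-0.02,0.0486,-0.1883,-0.0104,0.45],[0.634,0.8,-0.02,0.0486,-0.1883,-0.0104,0.45],[0.634,0.8,-0.02,0.0486,-0.1883,-0.0104,0.45],[0.634,0.8,-0.02,0.0486,-0.1883,-0.0104,0.45],[0.634,0.8,-0.02,0.0486,-0.1883,-0.0104,0.45],[0.634,0.8,-0.02,0.0486,-0.1883,-0.0104,0.45],[0.634,0.8,-0.02,0.0486,-0.1883,-0.0104,0.45]]
  newtons: 40

```text
clock: 1.1
eef_pos: [458.4, -136.3, 195.9]
eef_rot: [3.14, -0.612, 0.237]
wrist_force: [0.8, -1.6, -0.3]
finger_gap: 51.6
finger_force: 0.0
```

Run:
```python
from h import *
rel(inrack(80),tool(RY,T35),130)
```

```text
target [ 463.8 -130.2  175.9] mm [  5.4   6.1 -20. ] frac [ 0.0108  0.0122 -0.0399] [0.0003 0.0004 0.0003] t 1.1
```

servo_tool:
  motion:
    - [[0,0,-0.04,0,0,0,0.45],[0,0,-0.04,0,0,0,0.45],[0,0,-0.04,0,0,0,0.45],[0,0,-0.04,0,0,0,0.45]]

```text
clock: 1.5
eef_pos: [457.4, -139.4, 176.3]
eef_rot: [3.14, -0.611, 0.236]
wrist_force: [0.7, 0.8, 0.3]
finger_gap: 51.5
finger_force: 0.0
```

Run:
```python
from h import *
rel(inrack(80),tool(RY,T35),130)
c=cam('wrist'); save(c,'w1'); P=cloud(c)
Ri=Ro.from_euler('z',-RY)*1
Q=(P-RACK).reshape(-1,3)@Ro.from_euler('z',-RY).as_matrix().T
# slope frame: u up slope, n normal; origin shaft middle height 85
u=Q[:,0]*np.cos(T35)+(Q[:,2]-85)*np.sin(T35); n=-Q[:,0]*np.sin(T35)+(Q[:,2]-85)*np.cos(T35); y=Q[:,1]
np.savez('pics/q.npz',u=u,n=n,y=y)
for s in(80,0,-80):
    k=(abs(y-s)<30)&(n>14)&(n<26); print(s,k.sum())
    if k.sum()>50: print('ends u',np.percentile(u[k],[1,99]),'y',np.percentile(y[k],[1,50,99]),'nmax',np.percentile(n[k],98))
```

```text
target [ 463.8 -130.2  175.9] mm [ 6.4  9.2 -0.4] frac [ 0.0128  0.0184 -0.0008] [0.0003 0.0002 0.0009] t 1.5Traceback (most recent call last):
  File "<stdin>", line 4, in <module>
TypeError: Argument 'other' has incorrect type (expected scipy.spatial.transform._rotation.Rotation, got int)
```

View pics/w1.png

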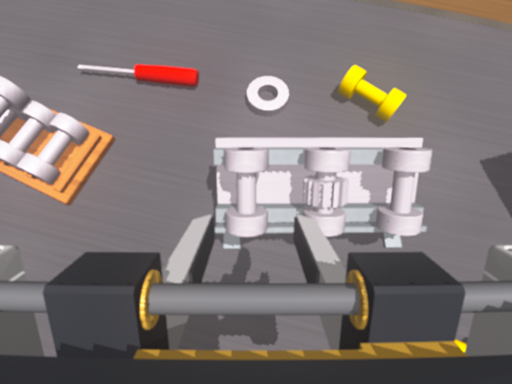

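The wrist view shows the rack square on. The left plain shaft is at (246,190) between the fingers, the gear shaft at (326,190), and the right plain shaft at (404,190).

```bash
cat >> h.py <<'E'
def slope(P):
    Q=(P-RACK).reshape(-1,3)@Ro.from_euler('z',-RY).as_matrix().T
    c,s=np.cos(T35),np.sin(T35)
    return Q[:,0]*c+(Q[:,2]-85)*s, -Q[:,0]*s+(Q[:,2]-85)*c, Q[:,1]
E
python3 - <<'E'
from h import *
c=dict(np.load('pics/wrist.npz')); P=cloud(c); u,n,y=slope(P)
for s in(80,0,-80):
    k=(abs(y-s)<30)&(n>12)&(n<30)&(abs(u)<60); print(s,k.sum(),'u',np.percentile(u[k],[1,99]),'y',np.percentile(y[k],[1,50,99]),'nmax',np.percentile(n[k],98))
    k=(abs(y-s)<20)&(abs(u)<12)&(n>0)&(n<15); print(' waist',k.sum(),np.percentile(y[k],[2,50,98]),np.percentile(n[k],95))
v,w=np.mgrid[:384,:512]
f=P[150:175,235:262]; print(f[::12,::13].round(0).tolist())
# cradle from this view
hsv=cv2.cvtColor(c['frame'],cv2.COLOR_RGB2HSV)
E
```

```text
80 2451 u [-49.81757646  32.14918025] y [ 60.30991815  80.28558804 100.20153613] nmax 28.145343419042103
 waist 284 [71.3945026  79.25138523 90.30159855] 14.906198095903973
0 2899 u [-48.83319151  32.32332277] y [-19.23295886   1.74913155  20.73828164] nmax 28.330855632079686
 waist 152 [-17.29709799   6.84510109  18.30837302] 14.818188946722971
-80 2424 u [-50.11794496  32.78547025] y [-95.23120433 -75.33735837 -58.89569108] nmax 28.347170447156994
 waist 310 [-86.47917969 -72.50917531 -69.2179466 ] 14.847296566900772
[[[540.0, -101.0, 117.0], [542.0, -113.0, 117.0], [545.0, -125.0, 117.0]], [[527.0, -105.0, 119.0], [528.0, -117.0, 122.0], [533.0, -128.0, 117.0]], [[539.0, -98.0, 62.0], [525.0, -117.0, 102.0], [545.0, -127.0, 62.0]]]
```

```bash
cat >> h.py <<'E'
RACK=RACK+Ro.from_euler('z',RY).apply([-10,0.7,0])
E
python3 - <<'E'
from h import *
u,n,y=slope(cloud(dict(np.load('pics/wrist.npz'))))
for s in(80,0,-80):
    k=(abs(y-s)<30)&(n>12)&(n<30)&(abs(u)<60); print(s,np.percentile(u[k],[1,99]),np.percentile(y[k],[1,99]),np.percentile(n[k],98))
rel(inrack(80),tool(RY,T35),60)
rel(inrack(80),tool(RY,T35),0)
E
```

```text
80 [-41.75960611  40.32367293] [62.2371282  97.27612353] 22.583009928494718
0 [-40.83224219  40.51362541] [-17.78143817  17.26379122] 22.693498331449835
-80 [-42.12192092  40.92757331] [-95.76183755 -62.03809481] 22.835634169417332
target [ 492.9 -122.4  118.6] mm [ 35.5  17.1 -57.8] frac [ 0.071   0.0341 -0.1156] [0.0004 0.0003 0.0009] t 1.55
target [ 526.4 -114.4   69.4] mm [  69.    25.1 -106.9] frac [ 0.1379  0.0503 -0.2139] [0.0004 0.0003 0.0009] t 1.55
```

servo_tool:
  motion:
    - [[0.03,0.03,-0.05,0,0,0,0.45],[0.071,0.034,-0.116,0,0,0.001,0.45],[0.071,0.034,-0.116,0,0,0.001,0.45],[0.071,0.034,-0.116,0,0,0.001,0.45]]

```text
clock: 1.95
eef_pos: [492.8, -121.8, 117.9]
eef_rot: [-3.141, -0.61, 0.239]
wrist_force: [0.5, -0.2, 0.6]
finger_gap: 51.7
finger_force: 0.0
```

Run:
```python
from h import *
rel(inrack(80),tool(RY,T35),60)
rel(inrack(80),tool(RY,T35),0)
```

```text
target [ 492.9 -122.4  118.6] mm [ 0.1 -0.7  0.7] frac [ 0.0003 -0.0014  0.0013] [ 0.     -0.0002 -0.0006] t 1.95
target [ 526.4 -114.4   69.4] mm [ 33.6   7.4 -48.5] frac [ 0.0672  0.0148 -0.097 ] [ 0.     -0.0002 -0.0006] t 1.95
```

Descend along the normal and close.

servo_tool:
  motion:
    - [[0.022,0.005,-0.032,0,0,0,0.45],[0.045,0.01,-0.065,0,0,0,0.45],[0.067,0.015,-0.097,0,0,0,0.45],[0.067,0.015,-0.097,0,0,0,0.45],[0.067,0.015,-0.097,0,0,0,0.7],[0.067,0.015,-0.097,0,0,0,1],[0.067,0.015,-0.097,0,0,0,1],[0.067,0.015,-0.097,0,0,0,1],[0.067,0.015,-0.097,0,0,0,1],[0.067,0.015,-0.097,0,0,0,1]]
  newtons: 40

```text
clock: 2.95
eef_pos: [526.8, -114.2, 69.8]
eef_rot: [3.139, -0.612, 0.241]
wrist_force: [-6.5, -4.7, 7.5]
finger_gap: 18.9
finger_force: 40.0
```

Run:
```python
from h import *
rel(inrack(80),tool(RY,T35),0)
s=manip.read_state(); print(s['wrist_force'],s['finger_gap'],s['finger_force'])
# above slot, lifted 80 along normal
rel(inrack(80),tool(RY,T35),80)
```

```text
target [ 526.4 -114.4   69.4] mm [-0.4 -0.1 -0.4] frac [-0.0008 -0.0003 -0.0008] [ 0.0005  0.0004 -0.0006] t 2.95
[-6.49983207 -4.66434456  7.50878995] 18.945865117651508 40.00292658805847
target [ 481.8 -125.1  135. ] mm [-45.  -10.9  65.1] frac [-0.09   -0.0219  0.1303] [ 0.0005  0.0004 -0.0006] t 2.95
```

servo_tool:
  motion:
    - [[-0.011,-0.003,0.016,0,0,0,1],[-0.028,-0.007,0.04,0,0,0,1],[-0.056,-0.0135,0.081,0,0,0,1],[-0.09,-0.022,0.13,0,0,0,1],[-0.09,-0.022,0.2,0,0,0,1],[-0.09,-0.022,0.26,0,0,0,1],[-0.09,-0.022,0.26,0,0,0,1]]
  newtons: 40

```text
clock: 3.65
eef_pos: [482.1, -125.3, 202.8]
eef_rot: [3.136, -0.614, 0.243]
wrist_force: [-0.1, 0.5, -3.9]
finger_gap: 19.0
finger_force: 40.0
```

Run:
```python
from h import *
s=manip.read_state(); print(s['wrist_force'],s['moment'],s['finger_gap'],s['finger_force'])
c=cam('wrist'); save(c,'w2')
rel(incr(-24,71+120),tool(CY,0),0)
```

```text
[-0.09637478  0.46927509 -3.88479108] [-0.14735785  0.6079544  -0.02066943] 19.024875959518667 39.99943971633911
target [537.5 166.7 172. ] mm [ 56.1 291.5 -28.1] frac [ 0.1121  0.5829 -0.0561] [-0.0046  0.1962 -0.1313] t 3.7
```

View pics/w2.png

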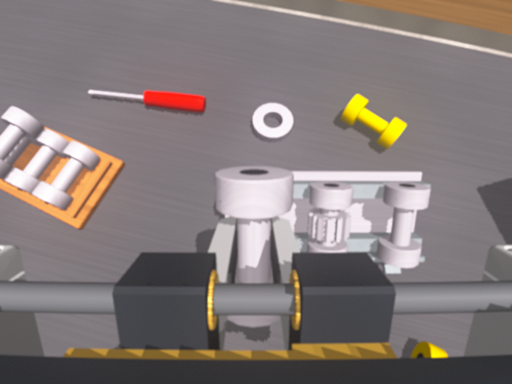

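The shaft is held at (255,240), between the fingers. Carrying it over level.

servo_tool:
  motion:
    - [[0.112,0.583,0.0,-0.0046,0.196,-0.131,1],[0.112,0.583,0.0,-0.0046,0.196,-0.131,1],[0.112,0.583,0.0,-0.0046,0.196,-0.131,1],[0.112,0.583,0.0,-0.0046,0.196,-0.131,1],[0.112,0.583,0.0,-0.0046,0.196,-0.131,1],[0.112,0.583,0.0,-0.0046,0.196,-0.131,1],[0.112,0.583,0.0,-0.0046,0.196,-0.131,1],[0.112,0.583,0.0,-0.0046,0.196,-0.131,1],[0.112,0.583,0.0,-0.0046,0.196,-0.131,1],[0.112,0.583,0.0,-0.0046,0.196,-0.131,1]]

```text
clock: 4.7
eef_pos: [536.6, 167.5, 196.4]
eef_rot: [-3.141, 0.005, -0.182]
wrist_force: [0.0, -0.3, -3.0]
finger_gap: 19.0
finger_force: 40.0
```

```bash
cat > look.py <<'E'
from h import *
import sys
c=cam('wrist'); save(c,sys.argv[1]); P=cloud(c); s=manip.read_state()
q=Ro.from_euler('xyz',s['eef_rot']).inv().apply(P.reshape(-1,3)-s['eef_pos'])+[0,0,19]
# held shaft in the grasp frame
k=(abs(q[:,1])<23)&(abs(q[:,0])<60)&(q[:,2]<0)&(q[:,2]>-30)
for lo,hi in((-46,-18),(-18,18),(18,46)):
    m=k&(q[:,0]>lo)&(q[:,0]<hi)
    if m.sum()>20: print('held',lo,m.sum(),'x',np.percentile(q[m,0],[2,98]).round(1),'y',np.percentile(q[m,1],[2,98]).round(1),'ztop',np.percentile(q[m,2],3).round(1))
# cradle frame
Q=(P-CR).reshape(-1,3)@Ro.from_euler('z',-CY).as_matrix().T
for nm,y,z in(('left',48,34),('right',-48,34),('mid',0,34),('second',24,71),('gap',-24,71)):
    m=(abs(Q[:,1]-y)<22)&(abs(Q[:,2]-z-18)<6)&(abs(Q[:,0])<60)
    if m.sum()>20: print(nm,m.sum(),'x',np.percentile(Q[m,0],[1,99]).round(1),'y',np.percentile(Q[m,1],[1,99]).round(1),'ztop',np.percentile(Q[m,2],97).round(1))
E
python3 look.py w3
python3 - <<'E'
from h import *
rel(incr(-24,71+120),tool(CY,0),0)
E
```

```text
held -46 773 x [-43.  -18.4] y [-14.7  12. ] ztop -21.4
held -18 3132 x [-16.8  15.3] y [-21.4  18.8] ztop -28.5
held 18 3386 x [21.4 40.6] y [-21.   18.3] ztop -21.2
left 511 x [-41.9  39.8] y [31.8 65.5] ztop 56.1
right 573 x [-42.   39.8] y [-65.7 -31.2] ztop 56.3
mid 355 x [21.2 39.8] y [-17.9  17.2] ztop 56.4
second 1268 x [-42.1  39.9] y [ 6.8 41. ] ztop 92.9
target [537.5 166.7 172. ] mm [  0.7   0.1 -25.1] frac [ 0.0015  0.0003 -0.0501] [-0.0004 -0.0012 -0.0003] t 4.75
```

View pics/w3.png

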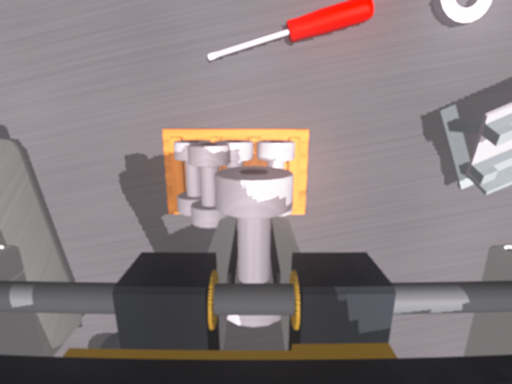

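All aligned: the held shaft is centred in the grip and the stack reads true in the cradle frame. The gap is below the held shaft (255,190).

servo_tool:
  motion:
    - [[0.0015,0,-0.06,0,-0.001,0,1],[0.0015,0,-0.12,0,-0.001,0,1],[0.0015,0,-0.18,0,-0.001,0,1],[0.0015,0,-0.22,0,-0.001,0,1],[0.0015,0,-0.25,0,-0.001,0,1],[0.0015,0,-0.27,0,-0.001,0,1],[0.0015,0,-0.27,0,-0.001,0,1],[0.0015,0,-0.27,0,-0.001,0,1]]

```text
clock: 5.55
eef_pos: [538.6, 166.4, 64.7]
eef_rot: [-3.139, -0.003, -0.186]
wrist_force: [0.4, -0.3, -3.5]
finger_gap: 18.9
finger_force: 40.0
```

Run:
```python
from h import *
rel(incr(-24,71),tool(CY,0),0)
print(manip.read_state()['wrist_force'])
```

```text
target [537.5 166.7  52. ] mm [ -1.1   0.3 -12.7] frac [-0.0021  0.0007 -0.0253] [-0.0006  0.0011  0.0003] t 5.55
[ 0.42990946 -0.27305319 -3.52080962]
```

servo_tool:
  motion:
    - [[-0.001,0,-0.006,0,0.001,0,1],[-0.001,0,-0.012,0,0.001,0,1],[-0.001,0,-0.016,0,0.001,0,1],[-0.001,0,-0.019,0,0.001,0,1],[-0.001,0,-0.022,0,0.001,0,1],[-0.001,0,-0.022,0,0.001,0,1],[-0.001,0,-0.022,0,0.001,0,1]]

```text
clock: 6.25
eef_pos: [537.9, 166.9, 53.2]
eef_rot: [-3.14, 0.0, -0.185]
wrist_force: [0.8, -0.3, -2.6]
finger_gap: 19.1
finger_force: 40.0
```

servo_tool:
  motion:
    - [[0,0,-0.001,0,0,0,1],[0,0,-0.002,0,0,0,1],[0,0,-0.003,0,0,0,1],[0,0,-0.003,0,0,0,1]]

```text
clock: 6.65
eef_pos: [538.0, 166.8, 52.0]
eef_rot: [-3.14, 0.0, -0.185]
wrist_force: [-2.4, -2.1, 2.9]
finger_gap: 18.9
finger_force: 40.0
```

Contact (+6 N against the earlier reading). Release to a ~34 mm gap.

servo_tool:
  motion:
    - [[0,0,0,0,0,0,0.75],[0,0,0,0,0,0,0.7],[0,0,0,0,0,0,0.64],[0,0,0,0,0,0,0.64],[0,0,0.02,0,0,0,0.64],[0,0,0.06,0,0,0,0.64],[0,0,0.14,0,0,0,0.64],[0,0,0.22,0,0,0,0.64],[0,0,0.3,0,0,0,0.64],[0,0,0.3,0,0,0,0.64]]

```text
clock: 7.65
eef_pos: [539.7, 167.3, 208.1]
eef_rot: [-3.136, -0.008, -0.185]
wrist_force: [-0.3, -0.2, 0.7]
finger_gap: 33.9
finger_force: 0.0
```

```bash
python3 look.py w4
python3 - <<'E'
from h import *
rel(inrack(-80),tool(RY,T35),130)
E
```

```text
held -18 872 x [-6.8 10.3] y [-22.5  22.5] ztop -29.1
left 469 x [-42.1  39.8] y [37.1 65.1] ztop 55.7
right 578 x [-41.8  39.9] y [-65.9 -34.8] ztop 56.2
mid 240 x [-42.3  40. ] y [-18.5  15. ] ztop 56.9
second 1005 x [-40.7  39.7] y [ 6.7 40.9] ztop 92.8
gap 1241 x [-41.9  40.2] y [-41.1  -7. ] ztop 92.8
target [ 491.5 -287.4  175.9] mm [ -47.2 -454.5  -29. ] frac [-0.0945 -0.909  -0.058 ] [ 0.0038 -0.1944  0.13  ] t 7.7
```

servo_tool:
  motion:
    - [[-0.09,-0.909,0.0,0.0038,-0.194,0.13,0.45],[-0.09,-0.909,0.0,0.0038,-0.194,0.13,0.45],[-0.09,-0.909,0.0,0.0038,-0.194,0.13,0.45],[-0.09,-0.909,0.0,0.0038,-0.194,0.13,0.45],[-0.09,-0.909,0.0,0.0038,-0.194,0.13,0.45],[-0.09,-0.909,0.0,0.0038,-0.194,0.13,0.45],[-0.09,-0.909,0.0,0.0038,-0.194,0.13,0.45],[-0.09,-0.909,0.0,0.0038,-0.194,0.13,0.45],[-0.09,-0.909,0.0,0.0038,-0.194,0.13,0.45],[-0.09,-0.909,0.0,0.0038,-0.194,0.13,0.45]]

```text
clock: 8.7
eef_pos: [495.4, -255.6, 200.8]
eef_rot: [3.14, -0.605, 0.237]
wrist_force: [0.3, 0.7, 0.2]
finger_gap: 51.5
finger_force: 0.0
```

Run:
```python
from h import *
c=cam('wrist'); save(c,'w5'); u,n,y=slope(cloud(c))
for s in(0,-80):
    k=(abs(y-s)<30)&(n>12)&(n<30)&(abs(u)<60)
    if k.sum()>50: print(s,np.percentile(u[k],[1,99]),np.percentile(y[k],[1,99]),np.percentile(n[k],98))
rel(inrack(-80),tool(RY,T35),60)
```

```text
0 [-40.80496517  41.21918557] [-17.86866032  16.54845119] 22.408114575122184
-80 [-41.58152113  41.40547434] [-97.31729249 -62.86799213] 22.603285275149887
target [ 530.6 -278.   118.6] mm [ 35.8 -16.4 -82.2] frac [ 0.0715 -0.0329 -0.1644] [ 0.0014 -0.0018  0.0018] t 8.75
```

View pics/w5.png

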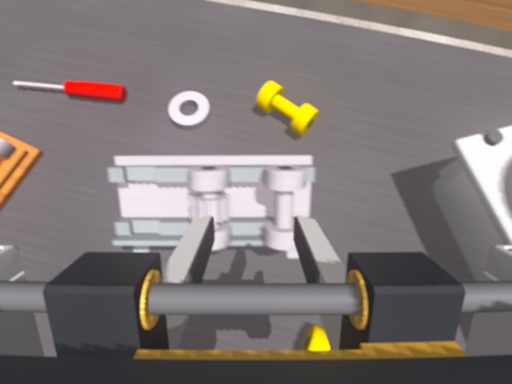

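The remaining plain shaft is at (285,208) and the gear shaft at (208,208). The measured position confirms the model.

servo_tool:
  motion:
    - [[0.03,-0.033,-0.05,0.0014,-0.0018,0.0018,0.45],[0.055,-0.033,-0.12,0.0014,-0.0018,0.0018,0.45],[0.0715,-0.033,-0.164,0.0014,-0.0018,0.0018,0.45],[0.0715,-0.033,-0.164,0.0014,-0.0018,0.0018,0.45],[0.0715,-0.033,-0.164,0.0014,-0.0018,0.0018,0.45]]

```text
clock: 9.25
eef_pos: [531.9, -270.0, 119.4]
eef_rot: [-3.139, -0.611, 0.241]
wrist_force: [-0.7, -0.9, 0.4]
finger_gap: 51.7
finger_force: 0.0
```

Run:
```python
from h import *
rel(inrack(-80),tool(RY,T35),60)
rel(inrack(-80),tool(RY,T35),0)
```

```text
target [ 530.6 -278.   118.6] mm [-1.3 -7.9 -0.8] frac [-0.0026 -0.0159 -0.0017] [-0.0006 -0.0002 -0.0015] t 9.25
target [ 564.  -269.9   69.4] mm [ 32.1   0.2 -50. ] frac [ 0.0643  0.0003 -0.1   ] [-0.0006 -0.0002 -0.0015] t 9.25
```

servo_tool:
  motion:
    - [[-0.003,-0.016,-0.001,0,0,-0.001,0.45],[-0.003,-0.016,-0.001,0,0,-0.001,0.45],[0.02,-0.011,-0.034,0,0,-0.001,0.45],[0.042,-0.005,-0.067,0,0,-0.001,0.45],[0.064,0,-0.1,0,0,-0.001,0.45],[0.064,0,-0.1,0,0,-0.001,0.45],[0.064,0,-0.1,0,0,-0.001,0.45]]

```text
clock: 9.95
eef_pos: [564.0, -270.5, 70.2]
eef_rot: [-3.141, -0.612, 0.238]
wrist_force: [0.5, -0.8, -0.3]
finger_gap: 51.5
finger_force: 0.0
```

Run:
```python
from h import *
rel(inrack(-80),tool(RY,T35),0)
```

```text
target [ 564.  -269.9   69.4] mm [ 0.   0.7 -0.8] frac [ 0.      0.0013 -0.0015] [-0.0002  0.0002 -0.0004] t 9.95
```

servo_tool:
  motion:
    - [[0,0.001,-0.0015,0,0,0,0.7],[0,0.001,-0.0015,0,0,0,1],[0,0.001,-0.0015,0,0,0,1],[0,0.001,-0.0015,0,0,0,1],[0,0.001,-0.0015,0,0,0,1],[0,0.001,-0.0015,0,0,0,1]]
  newtons: 40

```text
clock: 10.55
eef_pos: [564.2, -270.1, 68.9]
eef_rot: [-3.141, -0.611, 0.238]
wrist_force: [-2.7, -2.1, 4.0]
finger_gap: 18.8
finger_force: 40.0
```

servo_tool:
  motion:
    - [[-0.011,-0.003,0.016,0,0,0,1],[-0.028,-0.007,0.04,0,0,0,1],[-0.056,-0.0135,0.081,0,0,0,1],[-0.09,-0.022,0.13,0,0,0,1],[-0.09,-0.022,0.21,0,0,0,1],[-0.09,-0.022,0.29,0,0,0,1],[-0.09,-0.022,0.29,0,0,0,1],[-0.09,-0.022,0.29,0,0,0,1]]

```text
clock: 11.35
eef_pos: [518.8, -280.5, 213.2]
eef_rot: [-3.14, -0.611, 0.238]
wrist_force: [-0.2, -0.5, -4.7]
finger_gap: 18.7
finger_force: 40.0
```

Run:
```python
from h import *
s=manip.read_state(); print(s['wrist_force'],s['finger_gap'],s['finger_force'])
rel(incr(0,108+100),tool(CY,0),0)
```

```text
[-0.23190247 -0.45675481 -4.72569461] 18.711044983533498 39.99889075756073
target [541.9 190.3 189. ] mm [ 23.1 470.8 -24.2] frac [ 0.0463  0.9417 -0.0484] [-0.0056  0.1957 -0.1306] t 11.35
```

servo_tool:
  motion:
    - [[0.046,0.942,0.0,-0.0056,0.1957,-0.1306,1],[0.046,0.942,0.0,-0.0056,0.1957,-0.1306,1],[0.046,0.942,0.0,-0.0056,0.1957,-0.1306,1],[0.046,0.942,0.0,-0.0056,0.1957,-0.1306,1],[0.046,0.942,0.0,-0.0056,0.1957,-0.1306,1],[0.046,0.942,0.0,-0.0056,0.1957,-0.1306,1],[0.046,0.942,0.0,-0.0056,0.1957,-0.1306,1],[0.046,0.942,0.0,-0.0056,0.1957,-0.1306,1],[0.046,0.942,0.0,-0.0056,0.1957,-0.1306,1],[0.046,0.942,0.0,-0.0056,0.1957,-0.1306,1]]

```text
clock: 12.35
eef_pos: [539.2, 151.5, 210.8]
eef_rot: [3.14, 0.004, -0.184]
wrist_force: [1.4, -0.5, -4.2]
finger_gap: 19.0
finger_force: 40.0
```

servo_tool:
  motion:
    - [[0,0,0,0,0,0,1],[0,0,0,0,0,0,1]]

```text
clock: 12.55
eef_pos: [539.4, 150.2, 211.0]
eef_rot: [3.14, 0.003, -0.182]
wrist_force: [0.2, -0.4, -4.4]
finger_gap: 18.6
finger_force: 40.0
```

```bash
python3 look.py w6
python3 - <<'E'
from h import *
rel(incr(0,120),tool(CY,0),0)
E
```

```text
held -46 740 x [-42.2 -18.2] y [-14.3  11.9] ztop -22.2
held -18 3161 x [-16.8  16.1] y [-21.4  18.6] ztop -28.4
held 18 3432 x [22.2 41.4] y [-21.1  18.2] ztop -21.9
left 431 x [-41.9  39.9] y [31.  65.4] ztop 55.8
right 289 x [21.4 40.2] y [-65.2 -30. ] ztop 56.2
mid 147 x [-42.7  40.2] y [-19.4  19.8] ztop 56.5
second 1255 x [-42.4  39.8] y [ 6.6 41. ] ztop 92.8
gap 520 x [-31.   40.3] y [-41.2  -6.6] ztop 92.7
target [541.9 190.3 101. ] mm [   2.2   41.2 -110.4] frac [ 0.0044  0.0824 -0.2209] [ 0.0003 -0.0009 -0.0002] t 12.6
```

servo_tool:
  motion:
    - [[0.003,0.082,0,0,-0.001,0,1],[0.003,0.082,-0.06,0,-0.001,0,1],[0.003,0.082,-0.12,0,-0.001,0,1],[0.003,0.082,-0.17,0,-0.001,0,1],[0.003,0.082,-0.205,0,-0.001,0,1],[0.003,0.082,-0.22,0,-0.001,0,1],[0.003,0.082,-0.22,0,-0.001,0,1],[0.003,0.082,-0.22,0,-0.001,0,1]]

```text
clock: 13.4
eef_pos: [542.3, 189.9, 104.0]
eef_rot: [-3.141, -0.004, -0.186]
wrist_force: [-0.3, -0.1, -3.0]
finger_gap: 18.9
finger_force: 40.0
```

Run:
```python
from h import *
rel(incr(0,108),tool(CY,0),0)
```

```text
target [541.9 190.3  89. ] mm [ -0.4   0.4 -15. ] frac [-0.0008  0.0009 -0.0301] [0.     0.0014 0.0003] t 13.4
```

servo_tool:
  motion:
    - [[-0.002,0.001,-0.008,0,0.001,0,1],[-0.002,0.001,-0.015,0,0.001,0,1],[-0.002,0.001,-0.02,0,0.001,0,1],[-0.002,0.001,-0.024,0,0.001,0,1],[-0.002,0.001,-0.027,0,0.001,0,1],[-0.002,0.001,-0.027,0,0.001,0,1],[-0.002,0.001,-0.027,0,0.001,0,1]]

```text
clock: 14.1
eef_pos: [540.9, 190.8, 89.8]
eef_rot: [3.141, -0.001, -0.185]
wrist_force: [-0.4, -0.1, -4.8]
finger_gap: 19.3
finger_force: 40.0
```

servo_tool:
  motion:
    - [[0,-0.001,-0.001,0,0,0,1],[0,-0.001,-0.002,0,0,0,1],[0,-0.001,-0.003,0,0,0,1],[0,-0.001,-0.003,0,0,0,1]]

```text
clock: 14.5
eef_pos: [540.9, 190.3, 88.3]
eef_rot: [3.141, -0.001, -0.185]
wrist_force: [-0.1, -0.0, -3.6]
finger_gap: 19.1
finger_force: 40.0
```

servo_tool:
  motion:
    - [[0,0,-0.001,0,0,0,1],[0,0,-0.002,0,0,0,1],[0,0,-0.002,0,0,0,1]]

```text
clock: 14.8
eef_pos: [540.9, 190.2, 87.5]
eef_rot: [3.141, -0.001, -0.185]
wrist_force: [-1.4, -1.9, 0.0]
finger_gap: 19.0
finger_force: 40.0
```

servo_tool:
  motion:
    - [[0,0,-0.001,0,0,0,1],[0,0,-0.001,0,0,0,1]]

```text
clock: 15.0
eef_pos: [541.0, 190.2, 87.4]
eef_rot: [3.141, -0.001, -0.185]
wrist_force: [-2.9, -3.1, 5.1]
finger_gap: 19.0
finger_force: 40.0
```

servo_tool:
  motion:
    - [[0,0,0,0,0,0,0.75],[0,0,0,0,0,0,0.7],[0,0,0,0,0,0,0.64],[0,0,0,0,0,0,0.64],[0,0,0.02,0,0,0,0.64],[0,0,0.06,0,0,0,0.64],[0,0,0.14,0,0,0,0.64],[0,0,0.22,0,0,0,0.64],[0,0,0.28,0,0,0,0.64],[0,0,0.28,0,0,0,0.64]]

```text
clock: 16.0
eef_pos: [542.2, 190.8, 232.1]
eef_rot: [-3.138, -0.008, -0.185]
wrist_force: [0.8, 1.0, 0.3]
finger_gap: 33.7
finger_force: 0.0
```

```bash
sed -i "s/('gap',-24,71)/('gap',-24,71),('peak',0,108)/" look.py; python3 look.py w7; python3 -c "
from h import *
c=cam('scene');save(c,'scene2')"
```

```text
held -18 872 x [-7.1 10.1] y [-22.6  22.6] ztop -29.3
left 488 x [-42.3  39.7] y [32.  65.8] ztop 56.1
right 464 x [-42.1  40. ] y [-66.2 -37. ] ztop 56.6
mid 59 x [-23.8  40.1] y [-19.2  20.6] ztop 57.7
second 593 x [-41.5  39.7] y [ 9.3 41.2] ztop 92.5
gap 648 x [-41.1  40.1] y [-42.7  -9.5] ztop 93.2
peak 1315 x [-42.1  39.8] y [-17.   16.5] ztop 129.2
```

View pics/scene2.png

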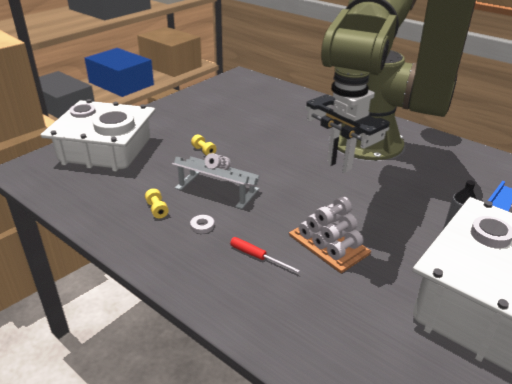

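The pyramid is complete at (330,225), with the gripper clear above it. The gear shaft (215,160) and the other items are where they started.

```bash
python3 -c "
from cell import manip
print(manip.sign_off())"
```

```text
the job is handed in; nothing more can be done
None
```

The pyramid is finished and handed in at about 16 s: one plain shaft rests in the gap and the other on the peak. The last camera check put both within about 2 mm of their places, with nothing else visibly moved; sign-off returned no verdict.

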